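# Point out the plaque without its inlay and log it

## Task

One of the three wooden plaques has an empty pocket where the others have a red inlay. Point at that empty pocket from above, with the fingertips a few centimetres over it, and stay there for two seconds so that the inspection camera registers it; then press the green button on the console fully down to log it, and let it come up again. The plaques are freshly glued: do not touch any of them, do not press the red button, and leave the jar and the cap where they are.

Things in the scene. Friction and masses are not known exactly. Their poses are not given: they have to be found in the camera images.
- plaque_blank: The faulty plaque: shield-shaped laser-cut wooden plaque lying flat, pale base with dark walnut top and pale raised stripes, 113 mm long, 76 mm wide, 10 mm high, 60 g, loose. Its square pocket is EMPTY (bare pale wood instead of a red square). Origin at the underside, x runs to the pointed end (pointed end at +68 mm, flat end at -45 mm), z up.
- empty_pocket (a point): Centre of the mouth of the empty 26 mm square, 4 mm deep pocket in the faulty plaque, 9 mm above the table and 21.5 mm from the plaque's origin towards its flat end; z up.
- plaque_a: Good plaque, same shape and size, its pocket filled by a red 26 mm square inlay. Origin and axes as for the faulty plaque. Loose; must not be touched.
- plaque_b: Second good plaque, also with a red square inlay, otherwise as plaque_a.
- log_button_top (a point): Centre of the top of the green button's round cap, 32 mm across, on the console near the end towards console +y (48 mm from its middle; the robot's left). Pressed straight down; z up.
- log_button (a joint): Travel of the green button in m: 0 released, 0.006 fully down. A spring lifts it back; fully down takes about 5 N.
- stop_button_top (a point): Centre of the top of the red stop button's cap, 32 mm across, 96 mm from the green one on the same console. Must not be pressed.
- stop_button (a joint): Travel of the red button in m: 0 released, 0.006 fully down.
- console: Inspection console fixed to the table: white box 110 x 180 x 45 mm (x, y, z) with a blue strip along its far edge, carrying the green and red push buttons in black housings, whose caps end 67 mm above the table. Origin at the centre of its underside, z up.
- jar: Closed paint jar standing upright, glass with a black band and a red screw cap, 66 mm across and 85 mm high, 0.3 kg, loose. Origin at the centre of its underside.
- cap: Spare black jar cap lying flat, 68 mm across and 14 mm high, 30 g, loose. Origin at the centre of its underside.
Not all that is in view belongs to the job. Of the things that look like the cap, take the one that is farthest to the robot's right at the start. Of the things that look like the console, the smaller one is meant.

How it is judged:
On the way, in this order (a step that is already met when the one before it is completed fails the run):
1. point at the empty pocket: the point between the fingers within 30 mm of it sideways and up to 85 mm above it (fingertips within about 65 mm), for 1.5 s (horizontal distance between the grasp point and empty_pocket below 0.03 m and z of the grasp point in the frame of empty_pocket between 0.015 and 0.085 m), for 1.5 s.
2. green button pressed down by the fingers (value of joint log_button above 0.0045 m and contact force between the fingers and log_button above 0.5 N), for 0.05 s.
At the end, for the whole second after the job is handed in: The green button is back up (within 1.5 mm) and the red one unpressed; each plaque lies flat within 5 mm of where it was, jar and cap within 15 mm, all upright and at rest (value of joint each of log_button, stop_button below 0.0015 m and distance of each of plaque_blank, plaque_a, plaque_b from where it was at the start of the episode below 0.005 m and distance of each of jar, cap from where it was at the start of the episode below 0.015 m and angle between each of plaque_blank, plaque_a, plaque_b, jar, cap's own z axis and vertical below 0.1 rad and linear speed of each of plaque_blank, plaque_a, plaque_b, jar, cap below 0.02 m/s); the robot touches nothing.
It fails at once if a plaque is touched (contact force between any of the fingers, the arm and plaque_blank above 0.3 N or contact force between any of the fingers, the arm and plaque_a above 0.3 N or contact force between any of the fingers, the arm and plaque_b above 0.3 N).
It fails at once if a plaque is moved or lifted by more than 5 mm (distance of any of plaque_blank, plaque_a, plaque_b from where it was at the start of the episode above 0.005 m).
It fails at once if the jar or the cap is shifted or lifted by more than 15 mm, or tipped (distance of any of jar, cap from where it was at the start of the episode above 0.015 m or angle between any of jar, cap's own z axis and vertical above 0.3 rad).
It fails at once if the red stop button is pressed (value of joint stop_button above 0.002 m).
It also fails if it takes over 40 s, if anything falls off the work surface, if the arm or the gripper's body presses on something with over 40 N, if the wrist force passes 120 N, or if a joint passes its speed limit or range.

## Robot

A 7-joint arm with a two-finger parallel gripper is mounted at the origin on the work surface. World frame = base frame: x ahead of the robot, y to its left, z up, the work surface at z = 0. Lengths are in m, angles in rad, forces in N, time in s.
With the tool pointing down it reaches from about 0.35 to 0.9 m from the base axis. Payload 8.1 kg.
Tool frame: the origin (TCP) lies on the centre line of the jaws, within the pads' length; the fingertips stand 14 mm ahead of it and the grasp point (between the pads) lies 5 mm behind it; z points along the fingers, y is the direction in which the jaws open and shut (so a half turn about z gives the same grasp; the last joint's range is limited). The gripper opens to 92 mm and grips with 3 to 60 N. Pads are 19 mm wide; open, the fingers measure 130 mm over their backs; the gripper's body (75 mm by 190 mm) begins 47 mm behind the grasp point.
Start: joints at [1.063, 0.434, 0.025, 1.573, -0.012, 1.134, -0.075], TCP at [0.246, -0.575, 0.241] pointing down, gripper open.
Joint ranges: [-2.62, 2.62], [-0.44, 2.09], [-1.27, 1.32], [0.08, 2.57], [-1.32, 4.46], [0.12, 2], [-2.74, 2.74]. Speed limits (rad/s): [2.22, 2.22, 3.01, 3.01, 3.14, 3.14, 3.14].

## Interface

Orientations are given as a rotation vector (axis times angle).
In Python, from cell import observe, eyes, arm gives the robot as it stands.
- The arm moves only by the tool step_arm, never from a script. Its argument "series" is a list that holds one entry, the list of rows, each a list of 5 numbers: the finger opening in m, from 0 to 0.0918, then the shift along the world's x, y, z in m, then the turn about the world's z in degrees. In form: [[[hand, dx, dy, dz, spin], ...]]. A call has 1 to 20 rows; each row is the pose to reach, as a shift and turn from the pose measured when the call began; what a row does not reach only later rows make up. A row lasts 1/12 s, in which the tool goes at most 41.7 mm and 7.16 degrees, less where a joint would pass 70% of its speed; a pose out of reach is approached as far as the arm can. A call with a gripper value outside its range is refused whole. The fingers move at their own pace and stop on an object; "squeeze" is the grip in N (left out, the last holds). Time passes only in rows, so rows that repeat a pose let the fingers close. It gives the time, the measured TCP pose, the force and the opening at its end, in the units of the state.
- observe(): the state, without advancing time (a new reading comes with each control period).
- eyes.get_image(name): name is "side" or "top" or "wrist"; returns (picture, depth): 480x640x3 uint8, red, green, blue; 480x640 float32, m along the optical axis (not along the pixel's ray), 0 where there is no reading.
- eyes.camera_params(name): a dict with "intrinsics" (3x3 intrinsics, pixels), "distortion" ([k1, k2, p1, p2, k3] as OpenCV has them; the pictures are not rectified), "position" and "attitude" of the camera in the world. Camera axes: x right, y down, z forward; pixel columns grow to the right and rows downward; lengths in m; the calibration is good to about 2 mm. A picture is of the moment at which its call begins: read the wrist's pose just before it. camera_params takes no time and is no camera call; for the wrist camera it gives the pose at the moment of the call.
- arm.sign_off(): hands the job in, once; it reports no verdict.
The state is a dict: "clock": time; "joints": joint angles; "dq": joint speeds; "joint_efforts": joint torques, N m; "position": TCP position; "ee_rot": TCP orientation; "force": force on the tool from outside, world axes, zero at the start; "ft_torque": the same for the moment, N m; "width": opening from 0.0 (shut) to 1.0 (fully open).
Only numpy, scipy, OpenCV 4.12 (cv2) and the standard library are available. Lean on these libraries where they do the work, as an engineer would, in place of code of your own. Each camera call takes 0.05 s, during which the arm holds its last target.

## Working session

There is one attempt and no reset: what is moved stays moved. The work goes in short steps, Python scripts to look and compute and a tool call to move; the robot and the scene stay as the last step left them, time stands still between calls to the robot, and variables do not carry over. Pictures are saved under pics/ and viewed, and the job is handed in when it is done.

Besides the shell and the picture viewer there is one more tool, called by a JSON object that holds its "fn" and its "kwargs". step_arm: Moves the arm, as the interface text tells. Its arguments: {"type":"object","properties":{"series":{"type":"array"},"squeeze":{"type":"number"}},"required":["series"]}

```bash
mkdir -p pics
cat > h.py <<'E'
import numpy as np,cv2
from cell import observe,eyes,arm
from scipy.spatial.transform import Rotation as R
def grab(n,f):
    p=eyes.camera_params(n); im,d=eyes.get_image(n)
    cv2.imwrite(f'pics/{f}.png',im[:,:,::-1]); np.savez(f'pics/{f}.npz',im=im,d=d,K=p['intrinsics'],D=p['distortion'],t=p['position'],a=np.array(p['attitude']))
def rot(a):
    a=np.array(a)
    return a if a.shape==(3,3) else (R.from_rotvec(a).as_matrix() if a.size==3 else R.from_quat(a).as_matrix())
def world(f,u,v,z=None):
    q=np.load(f'pics/{f}.npz'); n=cv2.undistortPoints(np.array([[[u,v]]],float),q['K'],q['D'])[0,0]
    r=rot(q['a'])@np.array([n[0],n[1],1]); t=q['t']
    d=q['d'][int(round(v)),int(round(u))]
    return (t+r*d).round(4), None if z is None else (t+r*(z-t[2])/r[2]).round(4)
E
python3 - <<'E'
from h import *
print(observe())
for n in('top','side','wrist'):
    print(n,eyes.camera_params(n)); grab(n,n+'0')
print(observe()['clock'])
E
```

```text
{'clock': 0.0, 'joints': array([ 1.06335599,  0.43521354,  0.02495371,  1.57409779, -0.0116014 ,
        1.13397795, -0.0750768 ]), 'dq': array([-9.88446890e-04, -4.22632435e-04,  7.29059768e-04,  1.47605165e-04,
       -4.50350264e-04, -8.42568051e-04,  9.44764294e-05]), 'joint_efforts': array([-1.75968044e-04, -6.67847729e+01,  9.84963700e-01, -3.14458752e+01,
       -6.06448087e-02,  4.28830110e-02,  1.64203830e-04]), 'position': array([ 0.24593929, -0.57405012,  0.23995032]), 'ee_rot': array([-3.07600200e+00, -6.31242995e-01,  6.90462376e-04]), 'force': array([-0.60314243, -0.65181797,  0.44324812]), 'ft_torque': array([-0.00220693, -0.01338557, -0.01785791]), 'width': 1.0009153073560797}
top {'intrinsics': array([[483.08187635,   0.        , 320.49253871],
       [  0.        , 483.08187635, 249.44512725],
       [  0.        ,   0.        ,   1.        ]]), 'distortion': array([-0.1337457,  0.       ,  0.       ,  0.       ,  0.       ]), 'position': array([ 0.38262283, -0.03748184,  1.06059342]), 'attitude': array([-2.14246251,  2.08181361, -0.22391791])}
side {'intrinsics': array([[598.71473195,   0.        , 310.80883806],
       [  0.        , 598.71473195, 243.58126651],
       [  0.        ,   0.        ,   1.        ]]), 'distortion': array([-0.1925226,  0.       ,  0.       ,  0.       ,  0.       ]), 'position': array([ 0.5357036 , -0.70517373,  0.93689857]), 'attitude': array([-2.49366934,  0.12134562, -0.04334644])}
wrist {'intrinsics': array([[373.91500573,   0.        , 317.65442254],
       [  0.        , 373.91500573, 235.52648665],
       [  0.        ,   0.        ,   1.        ]]), 'distortion': array([0.0083766, 0.       , 0.       , 0.       , 0.       ]), 'position': array([ 0.31407773, -0.5456088 ,  0.38338298]), 'attitude': array([ 2.4237763 , -1.59763792, -0.2245549 ])}
0.15
```

View pics/top0.png

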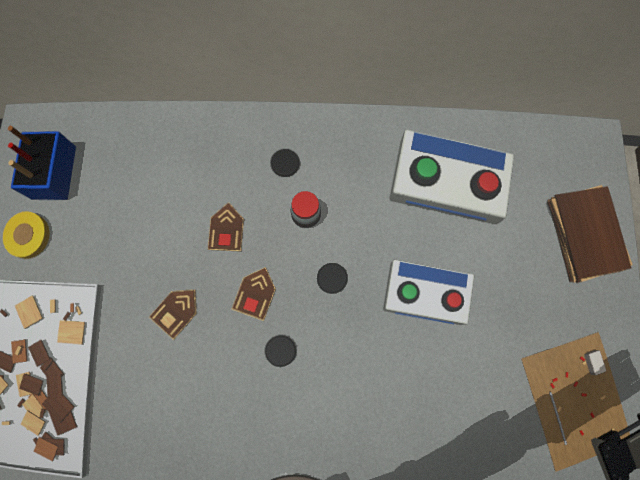

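View pics/side0.png

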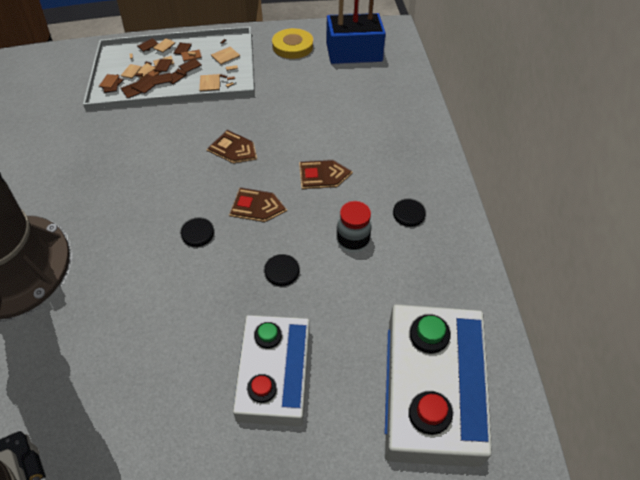

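View pics/wrist0.png

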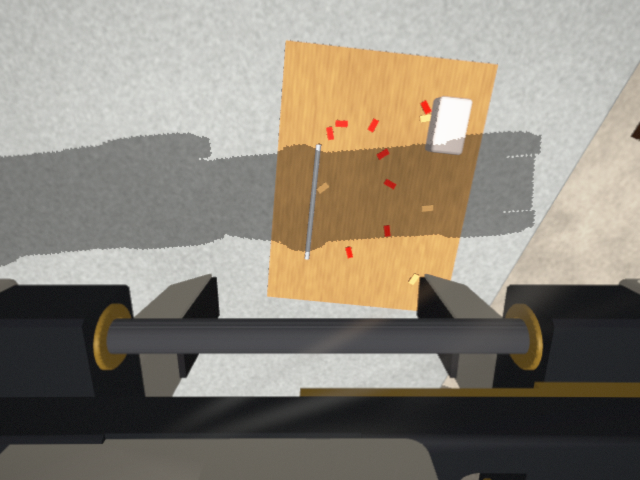

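Top view: the plaques are at (226,228) with a red pocket, (255,293) with a red pocket, and (174,313) with a pale pocket. The pale one is the choice; the only lookalikes are the loose pale squares in the tray at about (30,312) and (72,332). The two consoles are at (453,175), the larger, and (430,292), the smaller and so the one meant, with its green button at (409,292) and red at (453,300). The caps are at (285,163), (332,278) and (281,351), and the jar is at (306,208). I'll check this with close crops.

Run:
```python
from h import *
im=cv2.imread('pics/top0.png')
a=cv2.resize(im[270:350,140:220],None,fx=5,fy=5,interpolation=cv2.INTER_CUBIC)
b=cv2.resize(im[250:330,380:480],None,fx=4,fy=5,interpolation=cv2.INTER_CUBIC)
cv2.imwrite('pics/crop.png',np.hstack([a,b]))
for n,u,v,z in[('pocket',169,320,.009),('green',408.5,291.5,.067),('red',453,300,.067),('plA',225,240,.009),('plB',250,305,.009),('cap1',285,163,.014),('cap2',332,278,.014),('cap3',281,351,.014),('jar',306,203,.085),('bigcon',428,167,.1)]:
    print(n,*world('top0',u,v,z))
```

```text
pocket [0.4382 0.2916 0.0049] [0.4379 0.2904 0.009 ]
green [ 0.5097 -0.2228  0.0636] [ 0.5093 -0.2221  0.067 ]
red [ 0.4939 -0.3165  0.0647] [ 0.4937 -0.3159  0.067 ]
plA [0.6214 0.1785 0.0067] [0.6209 0.178  0.009 ]
plB [0.4776 0.1139 0.0049] [0.4773 0.1134 0.009 ]
cap1 [0.8058 0.0509 0.0154] [0.8064 0.051  0.014 ]
cap2 [ 0.5417 -0.0638  0.0121] [ 0.5414 -0.0638  0.014 ]
cap3 [0.3806 0.0414 0.0113] [0.3806 0.0412 0.014 ]
jar [ 0.6887 -0.0035  0.085 ] [ 0.6887 -0.0035  0.085 ]
bigcon [ 0.7749 -0.2624  0.0951] [ 0.7729 -0.2613  0.1   ]
```

View pics/crop.png

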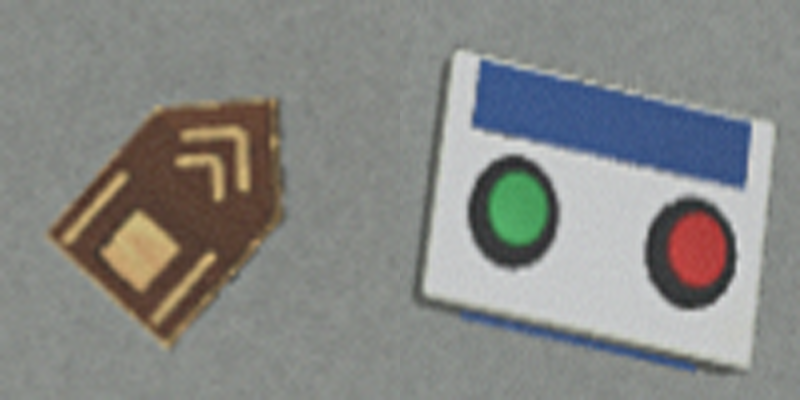

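Confirmed: the pale-pocket plaque and the green button on the smaller console. I'm moving out via a waypoint with the fingers closing.

{"fn": "step_arm", "kwargs": {"series": [[[0,0.01,0.01,0.01,0],[0,0.02,0.025,0.01,0],[0,0.035,0.045,0.02,0],[0,0.05,0.07,0.02,0],[0,0.065,0.095,0.02,0],[0,0.08,0.12,0.02,0],[0,0.095,0.145,0.02,0],[0,0.11,0.17,0.02,0],[0,0.125,0.195,0.02,0],[0,0.14,0.22,0.02,0],[0,0.155,0.245,0.02,0],[0,0.17,0.27,0.02,0],[0,0.185,0.295,0.02,0],[0,0.2,0.32,0.02,0],[0,0.215,0.345,0.02,0],[0,0.225,0.37,0.02,0],[0,0.235,0.39,0.02,0],[0,0.245,0.405,0.02,0],[0,0.25,0.415,0.02,0],[0,0.25,0.42,0.02,0]]]}}

```text
clock: 1.82
position: [0.4969, -0.1518, 0.2605]
ee_rot: [-3.075, -0.636, -0.001]
force: [0.2, 0.9, 0.3]
width: 0.005
```

{"fn": "step_arm", "kwargs": {"series": [[[0,0,0.01,0,0],[0,0,0.025,0,0],[0,0,0.045,0,0],[0,0,0.07,0,0],[0,0,0.1,0,0],[0,0,0.13,0,0],[0,-0.005,0.16,0,0],[0,-0.01,0.19,0,0],[0,-0.015,0.22,0,0],[0,-0.02,0.25,0,0],[0,-0.025,0.28,0,0],[0,-0.03,0.31,0,0],[0,-0.035,0.335,0,0],[0,-0.04,0.36,0,0],[0,-0.045,0.385,0,0],[0,-0.05,0.405,0,0],[0,-0.055,0.42,0,0],[0,-0.06,0.435,0,0],[0,-0.06,0.442,0,0],[0,-0.06,0.443,0,0]]]}}

```text
clock: 3.48
position: [0.4365, 0.2921, 0.2607]
ee_rot: [-3.074, -0.638, -0.001]
force: [0.0, -0.9, -0.9]
width: 0.005
```

Run:
```python
from h import *
grab('wrist','wrist1'); print(observe()['position'],observe()['joints'])
```

```text
[0.43699724 0.29112502 0.26051903] [-0.32995067  0.29629928 -0.45600578  1.75813516  0.1425706   1.11889134
 -1.99388411]
```

View pics/wrist1.png

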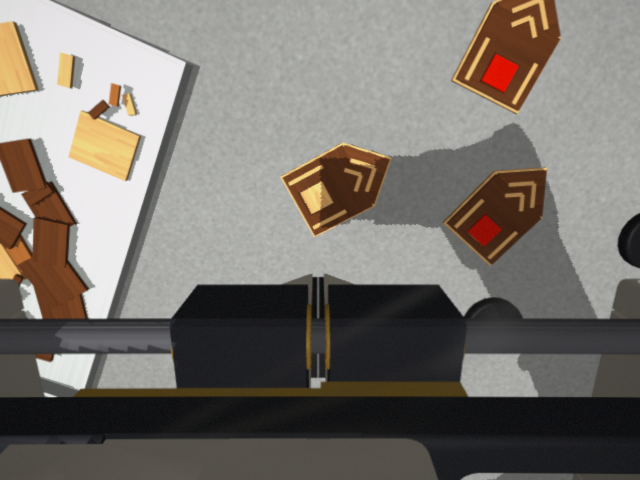

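The wrist view shows the pocket with bare wood at about (317,197) and the good plaques' red pockets at (500,72) and (485,231). I'll cross-check its position, then descend 0.19.

Run:
```python
from h import *
print(world('wrist1',317,197,.005), world('wrist1',485,231,.009), world('wrist1',130,90,.0))
```

```text
(array([0.4397, 0.2943, 0.0044]), array([0.4398, 0.2943, 0.005 ])) (array([0.479 , 0.1107, 0.0076]), array([0.4791, 0.1115, 0.009 ])) (array([0.4643, 0.5084, 0.0044]), array([0.4638, 0.5105, 0.    ]))
```

{"fn": "step_arm", "kwargs": {"series": [[[0,0.001,0.001,-0.01,0],[0,0.001,0.001,-0.025,0],[0,0.001,0.001,-0.045,0],[0,0.001,0.001,-0.065,0],[0,0.001,0.001,-0.085,0],[0,0.001,0.001,-0.105,0],[0,0.001,0.001,-0.125,0],[0,0.001,0.001,-0.145,0],[0,0.001,0.001,-0.16,0],[0,0.001,0.001,-0.172,0],[0,0.001,0.001,-0.18,0],[0,0.001,0.001,-0.186,0],[0,0.001,0.001,-0.19,0],[0,0.001,0.001,-0.19,0],[0,0.001,0.001,-0.19,0],[0,0.001,0.001,-0.19,0]]]}}

```text
clock: 4.87
position: [0.4384, 0.2924, 0.0711]
ee_rot: [-3.075, -0.636, -0.002]
force: [0.0, -0.2, 0.7]
width: 0.006
```

{"fn": "step_arm", "kwargs": {"series": [[[0,0,0,0,0],[0,0,0,0,0],[0,0,0,0,0],[0,0,0,0,0],[0,0,0,0,0],[0,0,0,0,0],[0,0,0,0,0],[0,0,0,0,0],[0,0,0,0,0],[0,0,0,0,0],[0,0,0,0,0],[0,0,0,0,0],[0,0,0,0,0],[0,0,0,0,0],[0,0,0,0,0],[0,0,0,0,0],[0,0,0,0,0],[0,0,0,0,0],[0,0,0,0,0],[0,0,0,0,0]]]}}

```text
clock: 6.53
position: [0.4383, 0.2923, 0.0711]
ee_rot: [-3.075, -0.636, -0.002]
force: [0.0, 0.7, 0.3]
width: 0.005
```

Run:
```python
from h import *
print(observe()['position'])
grab('side','side1');grab('wrist','wrist2')
im=cv2.imread('pics/side1.png')[60:260,100:420]
cv2.imwrite('pics/s1c.png',cv2.resize(im,None,fx=2.4,fy=2.4))
```

```text
[0.43833719 0.29234823 0.0711029 ]
```

View pics/s1c.png

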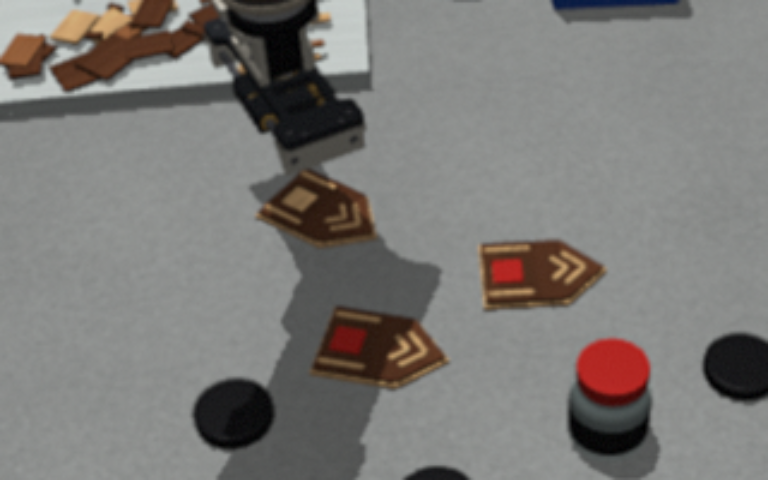

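View pics/wrist2.png

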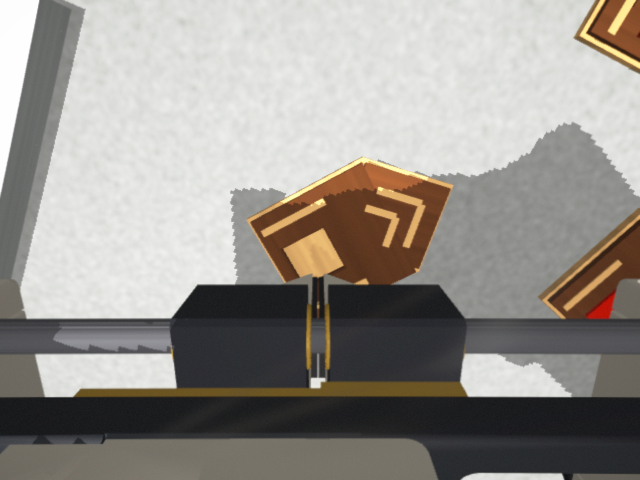

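The side crop shows the tips hovering over the pale pocket, and the wrist view has it at (313,253), just ahead of the fingers. I'll hold a little longer, then rise.

{"fn": "step_arm", "kwargs": {"series": [[[0,0,0,0,0],[0,0,0,0,0],[0,0,0,0,0],[0,0,0,0,0],[0,0,0,0,0],[0,0,0,0,0],[0,0,0,0.01,0],[0,0,0,0.025,0],[0,0,0,0.045,0],[0,0,0,0.065,0],[0,0,0,0.085,0],[0,0,0,0.105,0],[0,0,0,0.12,0],[0,0,0,0.13,0],[0,0,0,0.14,0],[0,0,0,0.14,0]]]}}

```text
clock: 7.97
position: [0.4389, 0.2929, 0.213]
ee_rot: [-3.074, -0.636, -0.006]
force: [0.4, 0.6, 0.3]
width: 0.005
```

{"fn": "step_arm", "kwargs": {"series": [[[0,0,-0.01,0,0],[0,0.005,-0.03,0,0],[0,0.01,-0.055,0,0],[0,0.015,-0.085,0,0],[0,0.02,-0.115,0,0],[0,0.025,-0.145,0,0],[0,0.03,-0.175,0,0],[0,0.035,-0.205,0,0],[0,0.04,-0.235,0,0],[0,0.045,-0.265,0,0],[0,0.05,-0.3,0,0],[0,0.05,-0.335,0,0],[0,0.055,-0.37,0,0],[0,0.06,-0.405,0,0],[0,0.06,-0.435,0,0],[0,0.065,-0.465,0,0],[0,0.07,-0.49,0,0],[0,0.07,-0.505,0,0],[0,0.07,-0.513,0,0],[0,0.07,-0.516,0,0]]]}}

```text
clock: 9.63
position: [0.5077, -0.2247, 0.212]
ee_rot: [-3.074, -0.632, -0.003]
force: [0.0, 0.2, 0.1]
width: 0.005
```

Run:
```python
from h import *
print(observe()['position'])
grab('wrist','wrist3')
```

```text
[ 0.50769324 -0.22471404  0.2120205 ]
```

View pics/wrist3.png

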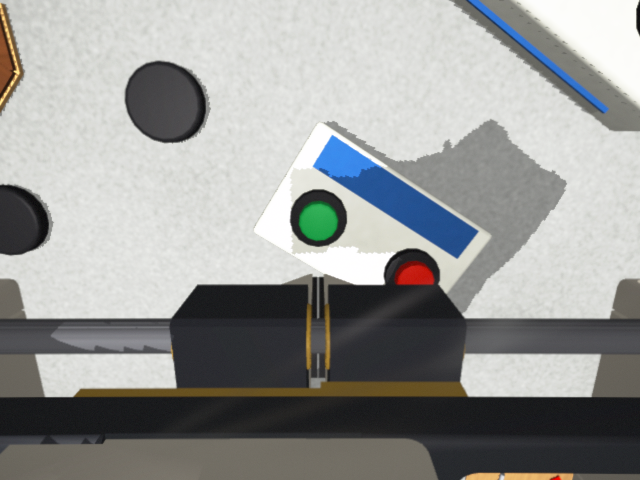

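The wrist view has the green button at (318,221) and the red at (412,281). I'll check the green button's position and height.

Run:
```python
from h import *
print(world('wrist3',318,221,.067), world('wrist3',412,272,.067), world('wrist3',333,221))
```

```text
(array([ 0.5117, -0.2233,  0.0666]), array([ 0.5118, -0.2232,  0.067 ])) (array([ 0.5025, -0.3117,  0.0661]), array([ 0.5027, -0.3113,  0.067 ])) (array([ 0.5164, -0.2342,  0.0667]), None)
```

{"fn": "step_arm", "kwargs": {"series": [[[0,0.002,0.001,-0.01,0],[0,0.002,0.001,-0.025,0],[0,0.002,0.001,-0.045,0],[0,0.002,0.001,-0.065,0],[0,0.002,0.001,-0.085,0],[0,0.002,0.001,-0.1,0],[0,0.002,0.001,-0.11,0],[0,0.002,0.001,-0.116,0],[0,0.002,0.001,-0.12,0],[0,0.002,0.001,-0.12,0],[0,0.002,0.001,-0.12,0]]]}}

```text
clock: 10.6
position: [0.5104, -0.2228, 0.0927]
ee_rot: [-3.074, -0.634, -0.005]
force: [-0.7, 0.1, 0.8]
width: 0.006
```

Run:
```python
from h import *
print(observe()['position'])
grab('side','side2')
im=cv2.imread('pics/side2.png')[200:440,180:500]
cv2.imwrite('pics/s2c.png',cv2.resize(im,None,fx=2.4,fy=2.4))
```

```text
[ 0.51039575 -0.22283239  0.09268635]
```

View pics/s2c.png

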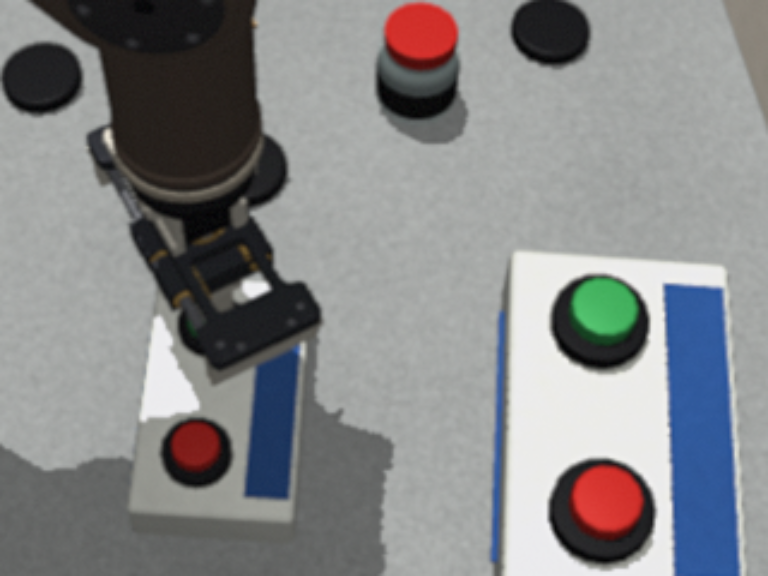

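The gripper hangs over the green button, mostly hiding it, and the red button at about (195,447) in the crop is clear. Pressing.

{"fn": "step_arm", "kwargs": {"series": [[[0,0,0,-0.006,0],[0,0,0,-0.011,0],[0,0,0,-0.014,0],[0,0,0,-0.016,0],[0,0,0,-0.018,0],[0,0,0,-0.018,0],[0,0,0,-0.018,0]]]}}

```text
clock: 11.23
position: [0.5108, -0.2231, 0.0753]
ee_rot: [-3.075, -0.634, -0.007]
force: [-0.4, -0.0, 6.2]
width: 0.006
```

6.2 N fits a nearly full press. I'll go down another 2 mm to feel for the stop.

{"fn": "step_arm", "kwargs": {"series": [[[0,0,0,-0.001,0],[0,0,0,-0.002,0],[0,0,0,-0.002,0],[0,0,0,-0.002,0]]]}}

```text
clock: 11.57
position: [0.5109, -0.2232, 0.075]
ee_rot: [-3.075, -0.634, -0.007]
force: [-6.5, 2.1, 23.2]
width: 0.005
```

The stop is reached: force climbed to 23 N with no further travel. Releasing upward.

{"fn": "step_arm", "kwargs": {"series": [[[0,0,0,0.005,0],[0,0,0,0.015,0],[0,0,0,0.03,0],[0,0,0,0.05,0],[0,0,0,0.07,0],[0,0,0,0.09,0],[0,0,0,0.11,0],[0,-0.01,0,0.13,0],[0,-0.03,0,0.145,0],[0,-0.05,0,0.155,0],[0,-0.07,0,0.16,0],[0,-0.085,0,0.16,0],[0,-0.09,0,0.16,0],[0,-0.09,0,0.16,0],[0,-0.09,0,0.16,0]]]}}

```text
clock: 12.82
position: [0.4214, -0.2231, 0.2351]
ee_rot: [-3.076, -0.634, -0.008]
force: [0.5, 0.3, -0.6]
width: 0.002
```

Run:
```python
from h import *
s=observe();print(s['clock'],s['position'],s['force'])
grab('top','top4');grab('wrist','wrist4')
a=np.load('pics/top0.npz');b=np.load('pics/top4.npz')
for n,(u,v) in dict(green=(409,291),red=(454,300)).items():
    print(n,[np.median(q['d'][v-2:v+3,u-2:u+3]) for q in(a,b)])
```

```text
12.8167 [ 0.42140766 -0.22310938  0.23508225] [ 0.47497757  0.29042409 -0.55718976]
green [np.float32(0.9975731), np.float32(0.9982375)]
red [np.float32(0.99405736), np.float32(0.48097405)]
```

View pics/top4.png

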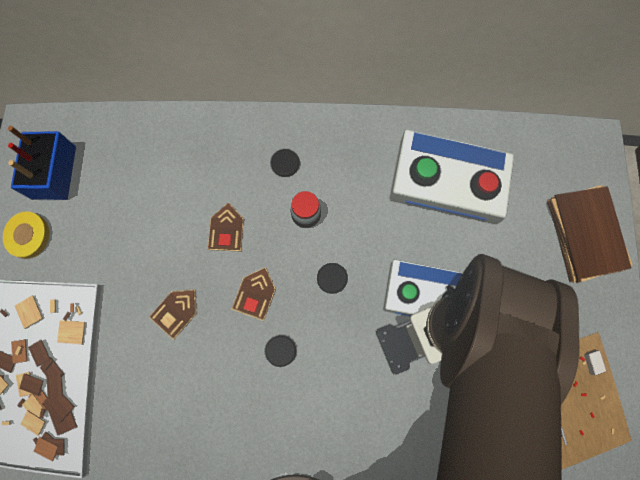

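View pics/wrist4.png

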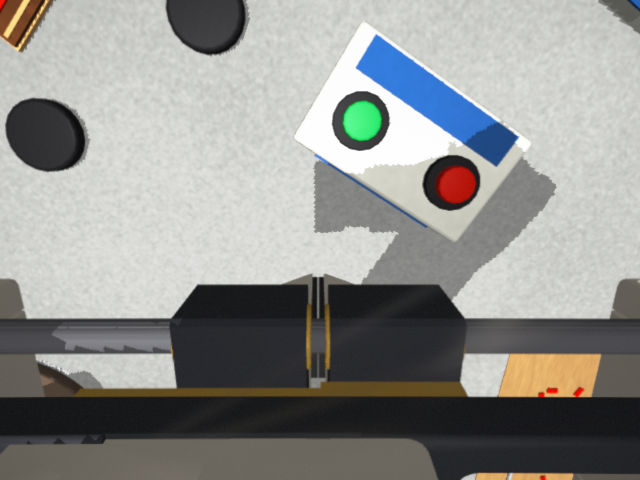

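The top view shows the plaques at (226,228), (255,293) and (174,313), with the jar and caps also unmoved. The green button at (409,292) is back up; its depth is within 1 mm of the start, and the wrist view shows both buttons up. Handing in.

Run:
```python
from h import *
print(world('wrist4',362,121,.067),world('wrist4',456,184,.067))
print(arm.sign_off())
```

```text
(array([ 0.5104, -0.2237,  0.0662]), array([ 0.5103, -0.2236,  0.067 ])) (array([ 0.4959, -0.3177,  0.0647]), array([ 0.4958, -0.3168,  0.067 ]))
the job is handed in; nothing more can be done
None
```

I pointed at the empty pocket, pressed the green button on the smaller console to its stop, and handed the job in at about 13 s of the 40 s. The hand-in gives no verdict.

- **Pointing:** The closed fingertips held about 5 cm above the pocket for a little over 2 s. The tool stood at (0.438, 0.292), with the top and wrist cameras placing the pocket within 3 mm of that.
- **Button press:** The force was 6 N near full travel. Going 2 mm further raised it to 23 N with no more movement, so the button was at its stop.
- **Last checks:**
    - **Green button:** it reads 66.2 mm high, against 67 mm nominal, so it is back up.
    - **Red button:** it reads 64.7 mm. That is 2.3 mm under nominal, but the same as the 64.7 mm from the top camera before any move, and the gripper stayed clear of it. I take this as a measuring offset rather than a press. In the final top view the arm hid it, so only the wrist view confirms it.
    - **Plaques, jar and caps:** compared by eye, all are at the same pixels as at the start.
    - **Robot:** the arm ended well clear of everything, with only noise on the force sensor.

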